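# Push the flashlight home into its bedside charging corner

### The arm

A 6-joint arm with a two-finger parallel gripper is mounted at the origin on the work surface. World frame = base frame: x ahead of the robot, y to its left, z up, the work surface at z = 0. Lengths are in m, angles in rad, forces in N, time in s.
With the tool pointing down it reaches from about 0.275 to 0.725 m from the base axis. Payload 15.9 kg.
Tool frame: the origin (TCP) lies midway between the tips of the shut fingers; the grasp point (between the pads) lies 19 mm behind it; z points along the fingers, y is the line along which they close (so a half turn about z gives the same grasp; the last joint's range is limited). The gripper opens to 85 mm and grips with 20 to 120 N. Pads are 22 mm wide; open, the fingers measure 114 mm over their backs; the gripper's body (76 mm by 85 mm) begins 54 mm behind the grasp point. The pads swing forward as they close: fully open they stand 13 mm farther back than shut.
Start: joints at [1.102, 0.213, -0.034, 1.323, 0, 1.571], TCP at [0.226, 0.446, 0.231] pointing down, gripper open.
Joint ranges: [-2.98, 2.98], [-0.74, 1.72], [-1.14, 1.35], [-2.1, 2.04], [-1.57, 1.44], [-3.14, 3.14]. Speed limits (rad/s): [1.89, 1.89, 2.39, 2.57, 3.14, 3.14].

### API

Orientations are given as a unit quaternion [w, x, y, z].
In Python, from station import manip gives the robot as it stands.
- The arm moves only by the tool play_rows, never from a script. Its argument "commands" is one flat list of numbers, 7 for each row, row after row: the turn, a rotation vector about the tool's x, y, z in degrees, then the shift along the tool's x, y, z in m, then the opening, from 0 (shut) to 1 (fully open). A call has exactly 8 rows; each row is the pose to reach, as a shift and turn from the pose commanded when the call began, along the tool's axes at that moment; what a row does not reach only later rows make up. A row lasts 1/8 s, in which the tool goes at most 62.5 mm and 10.7 degrees, less where a joint would pass 70% of its speed; a pose out of reach is approached as far as the arm can. A call with a gripper value outside its range is refused whole. The fingers move at their own pace and stop on an object; "grip_force" is the grip in N (left out, the last holds). Time passes only in rows, so rows that repeat a pose let the fingers close, or fill a call up. It gives the time, the measured TCP pose, the force, the opening and the grip force at its end, in the units of the state.
- manip.get_obs(): the state, without advancing time (a new reading comes with each control period).
- manip.read_camera(name): name is "side" or "top"; returns (picture, depth): 480x640x3 uint8, blue, green, red; 480x640 float32, m along the optical axis (not along the pixel's ray), 0 where there is no reading.
- manip.calibration(name): a dict with "vertical_fov" (degrees; the focal length in pixels is half the picture's height over the tangent of half this angle, whatever the lens; pixels are square), "cx", "cy" (the principal point, pixels), "rvec" (rotation vector, rad) and "tvec" (3), from world to camera coordinates, as OpenCV has them. Camera axes: x right, y down, z forward; pixel columns grow to the right and rows downward; lengths in m; the calibration is good to about 2 mm. A picture is of the moment at which its call begins. calibration takes no time and is no camera call.
- manip.finish_job(): hands the job in; it is judged then, once.
The state is a dict: "time_s": time; "joint_pos": joint angles; "qd": joint speeds; "effort": joint torques, N m; "ee_pos": TCP position; "orientation": TCP orientation; "ft_force": force on the tool from outside, world axes, zero at the start; "torque": the same for the moment, N m; "finger_gap": finger opening in m; "grip_force": force on a finger pad.
Only numpy, scipy, OpenCV 4.12 (cv2) and the standard library are available. Lean on these libraries where they do the work, as an engineer would, in place of code of your own. Each camera call takes 0.05 s, during which the arm holds its last target. There are 200 camera calls.

### The job

Push the orange flashlight along the glass into its charging corner: its long side flush along the low wooden rail and its black tail end up against the white charging block, lens pointing away from the block. Only push it, never pick it up or tip it, and leave the other things on the nightstand where they are.

Things in the scene. Friction and masses are not known exactly. Their poses are not given: they have to be found in the camera images.
- flashlight: Orange plastic flat-sided flashlight lying on the glass, 150 long x 42 wide x 36 high (mm), about 0.24 kg, slides under a few newtons. Origin: centre of its underside; +x along its length to the lens end, y across, z up. Head (last 32 mm) and black tail cap (last 22 mm) are 42 wide, the body between 38. The grey slide switch on top (up to z 39) does not move.
- flashlight_tail (a point): Centre of the flashlight's flat tail face (75 mm behind its origin, 18 mm up), with two brass contacts; x axis points to the lens. At the start the flashlight lies on the robot's side of the rail, its centre 85 to 140 mm from the rail face, turned up to 0.45 rad from parallel, tail roughly towards the block and 35 to 105 mm short of it.
- dock: L-shaped charging corner fixed to the glass; place and yaw (up to 0.22 rad) vary. Origin: the inside corner, on the glass. +x points away from the robot, through the rail: brown wood, 14 mm high, 34 thick, near face in the plane x = 0, from y = 0 to -225 mm. White charging block: 30 mm high, contact face in the plane y = 0 from x = -70 to +34 mm, 36 thick towards +y.
- dock_home (a point): Point on the glass where the flashlight's origin lies when it is fully home: x = -21, y = -75 mm in the dock's frame, same axes as the dock. The flashlight's +x (lens) then points along -y here.
- mug: White ceramic mug standing upright, 80 dia x 92 mm, handle at its +y side; origin centre of its underside. Stands left of the charging block. To be left alone.
- lip_balm: Green lip balm tube standing upright, 19 dia x 68 mm; origin centre of its underside. Stands 70 to 100 mm beyond the rail's face. To be left alone.
- binder_clip: Dark metal binder clip, about 20 x 41 x 18 mm plus wire handles; origin centre of its underside. Lies to the right of the flashlight, beyond the lens end. To be left alone.
- pill_jar: Amber pill jar standing upright, 44 dia x 70 mm; origin centre of its underside. Stands beyond the rail, to the right. To be left alone.
- glasses_case: Dark spectacle case, 160 x 62 x 40 mm; origin centre of its underside. Lies to the left, nearer the robot than the mug. To be left alone.
There are look-alikes about, which are no part of the job. What is meant by the flashlight is not blue, and is the smaller of those in its own colour.

How it is judged:
By the outcome, as a careful person would: the job done as asked, in the order asked, and still so for the second after the job is handed in, with the robot touching nothing.
It also fails if it takes over 43 s, if anything falls off the work surface, if the arm or the gripper's body presses on something with over 40 N, if the wrist force passes 120 N, or if a joint passes its speed limit or range.

## Working session

There is one attempt and no reset: what is moved stays moved. The work goes in short steps, Python scripts to look and compute and a tool call to move; the robot and the scene stay as the last step left them, time stands still between calls to the robot, and variables do not carry over. Pictures are saved under pics/ and viewed, at most 10 in all, crops included, and the job is handed in when it is done.

Besides the shell and the picture viewer there is one more tool, called after "Emit:" by a JSON object that holds its "api" and its "payload". play_rows: Moves the arm, as the interface text tells. Its arguments: {"type":"object","properties":{"commands":{"type":"array","items":{"type":"number"}},"grip_force":{"type":"number"}},"required":["commands"]}

```bash
mkdir -p pics
cat > h.py <<'E'
import numpy as np, cv2
from station import manip
def cam(n):
    c=manip.calibration(n); f=240/np.tan(np.radians(c["vertical_fov"])/2)
    R=cv2.Rodrigues(np.array(c["rvec"],float))[0]; t=np.array(c["tvec"],float).ravel()
    return f,c["cx"],c["cy"],R,t,c
def ray(n,uv,z):
    f,cx,cy,R,t,_=cam(n); uv=np.atleast_2d(uv).astype(float)
    d=np.c_[(uv[:,0]-cx)/f,(uv[:,1]-cy)/f,np.ones(len(uv))]@R; o=-R.T@t
    return o+d*((z-o[2])/d[:,2])[:,None]
def shot(n,name):
    im,d=manip.read_camera(n); cv2.imwrite(f"pics/{name}.png",im); np.save(f"pics/{name}.npy",d); return im,d
E
python3 - <<'E'
from h import *
for n in("top","side"):
    print(cam(n)[5]); shot(n,n+"0")
o=manip.get_obs();print(o)
E
```

```text
{'vertical_fov': 49.69865617313601, 'cx': 321.6591449977438, 'cy': 244.40291136503413, 'rvec': array([ 2.13025952, -2.1571386 ,  0.19226246]), 'tvec': array([0.00196119, 0.57056077, 1.04637223])}
{'vertical_fov': 53.51509400352807, 'cx': 325.2315205510434, 'cy': 242.72448894718852, 'rvec': array([ 2.12926484, -0.2634433 ,  0.16745468]), 'tvec': array([-0.56754748,  0.11148394,  0.77663618])}
{'time_s': 0.1, 'joint_pos': array([ 1.10198061e+00,  2.13319431e-01, -3.49590554e-02,  1.32350839e+00,
       -1.08555825e-05,  1.57078203e+00]), 'qd': array([ 0.00014973, -0.00045063,  0.0021861 ,  0.00163713, -0.00077588,
       -0.00020341]), 'effort': array([-8.76016875e-04, -6.87245178e+01,  4.87808812e+01,  1.20949422e-02,
       -5.49308413e-05, -1.92619621e-05]), 'ee_pos': array([0.22578432, 0.4457863 , 0.23087421]), 'orientation': array([-1.09760041e-04,  2.32260096e-01,  9.72653588e-01, -4.82989577e-04]), 'ft_force': array([-1.23571743, -0.37897555,  0.44484791]), 'torque': array([ 0.00408918, -0.0150759 , -0.00580019]), 'grip_force': 0.0, 'finger_gap': 0.08555383916949295}
```

View pics/top0.png

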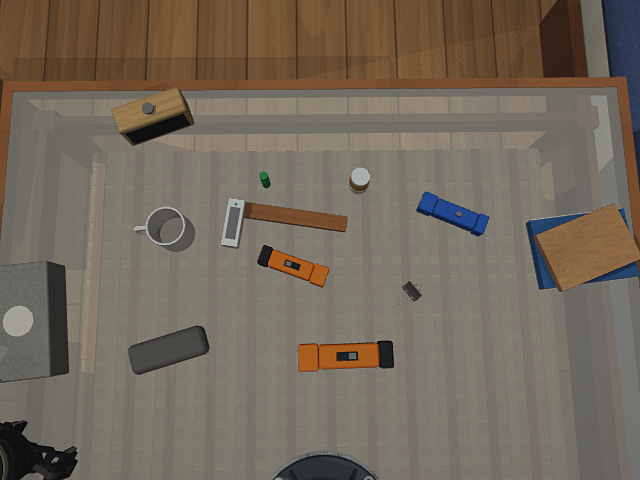

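View pics/side0.png

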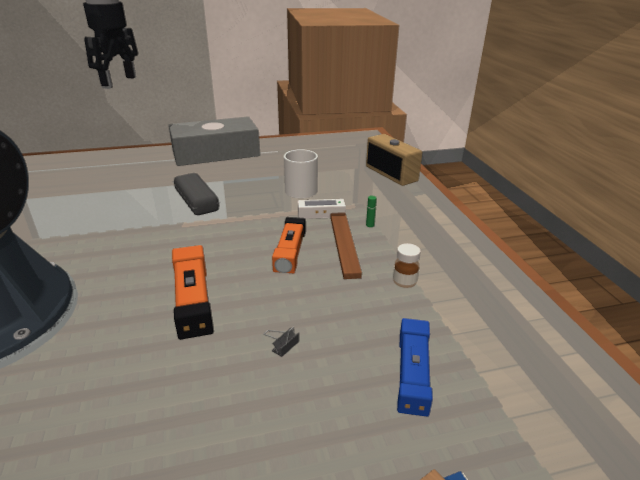

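The top view shows the target, the small orange flashlight, at about (293,266). Its black tail is at (264,256) and its lens at (322,275). The rail runs from (245,210) to (347,223) and the white block is at (233,222). The larger orange light at (345,356) and the blue one are look-alikes. The side view agrees.

```bash
cat >> h.py <<'E'
def big(m,roi):
    x0,y0,x1,y1=roi; k=np.zeros_like(m); k[y0:y1,x0:x1]=m[y0:y1,x0:x1]
    c=max(cv2.findContours(k,cv2.RETR_EXTERNAL,cv2.CHAIN_APPROX_NONE)[0],key=cv2.contourArea); return c
def rect(c,z,n="top"):
    p=ray(n,c.reshape(-1,2),z)[:,:2]*1000
    (cx,cy),(w,h),a=cv2.minAreaRect(p.astype(np.float32)); 
    if w<h: w,h,a=h,w,a+90
    return np.array([cx,cy]),w,h,a,p
E
python3 - <<'E'
from h import *
im=cv2.imread("pics/top0.png"); d=np.load("pics/top0.npy"); hsv=cv2.cvtColor(im,cv2.COLOR_BGR2HSV)
for n,u in(("light",(293,255)),("rail",(297,217)),("glass",(297,235)),("block",(236,205)),("tail",(264,256))): print(n,im[u[1],u[0]],hsv[u[1],u[0]],d[u[1],u[0]])
org=cv2.inRange(hsv,(5,180,120),(18,255,255)); roi=(250,240,335,292)
c=big(org,roi); r=rect(c,.034); print("orange",r[:4])
dk=cv2.inRange(hsv,(0,0,0),(180,255,60)); c2=big(dk,(250,240,276,275)); print("black",rect(c2,.034)[:4])
both=np.vstack([c,c2]); print("both",rect(both,.034)[:4])
rm=cv2.inRange(hsv,(5,100,60),(20,200,200)); c=big(rm,(243,195,352,238)); r=rect(c,.014); print("rail",r[:4]); print(cv2.boxPoints(((r[0][0],r[0][1]),(r[1],r[2]),r[3])))
wm=cv2.inRange(hsv,(0,0,195),(180,40,255)); c=big(wm,(215,190,250,252)); r=rect(c,.030); print("block",r[:4]); print(cv2.boxPoints(((r[0][0],r[0][1]),(r[1],r[2]),r[3])))
v=im.copy(); cv2.drawContours(v,[both[:0] if 0 else c2],-1,(255,0,255),1)
for cc,k in((c,(0,0,255)),(big(rm,(243,195,352,238)),(0,255,0)),(big(org,roi),(255,0,0))): cv2.drawContours(v,[cc],-1,k,1)
cv2.imwrite("pics/m.png",cv2.resize(v[180:310,205:365],None,fx=4.6,fy=4.6,interpolation=0))
E
```

```text
light [112 118 119] [ 26  15 119] 0.0
rail [ 45  73 114] [ 12 154 114] 1.1359634
glass [112 123 131] [ 17  37 131] 1.1471909
block [109 138  99] [ 68  72 138] 1.1200178
tail [34 32 33] [135  15  34] 1.0959051
orange (array([525.87548828,  45.90163422]), 126.20123291015625, 40.46980667114258, 68.71402740478516)
black (array([549.94799805, 115.58049011]), 43.12885284423828, 23.601728439331055, 160.751953125)
both (array([528.46899414,  56.83768463]), 148.19708251953125, 43.2342529296875, 69.87762451171875)
rail (array([638.97528076,  51.62710953]), 224.98011779785156, 32.92780303955078, 81.0833511352539)
[[605.27466 -56.95163]
 [637.80457 -62.05535]
 [672.6759  160.20584]
 [640.146   165.30957]]Traceback (most recent call last):
  File "<stdin>", line 9, in <module>
  File "h.py", line 15, in big
    c=max(cv2.findContours(k,cv2.RETR_EXTERNAL,cv2.CHAIN_APPROX_NONE)[0],key=cv2.contourArea); return c
ValueError: max() iterable argument is empty
```

Emit:
{"api": "play_rows", "payload": {"commands": [0, 0, -3, -0.047, -0.029, 0.01, 0.5, 0, 0, -6, -0.095, -0.058, 0.02, 0.5, 0, 0, -9, -0.142, -0.087, 0.03, 0.5, 0, 0, -12, -0.189, -0.116, 0.04, 0.5, 0, 0, -15, -0.236, -0.145, 0.05, 0.5, 0, 0, -18, -0.283, -0.174, 0.06, 0.5, 0, 0, -18, -0.331, -0.203, 0.07, 0.5, 0, 0, -18, -0.378, -0.232, 0.08, 0.5]}}

```text
time_s: 1.1
ee_pos: [0.4589, 0.0665, 0.1509]
orientation: [-0.0, 0.077, 0.997, 0.0]
ft_force: [1.0, 1.6, -0.2]
finger_gap: 0.0423
grip_force: 0.0
```

```bash
cat >> h.py <<'E'
C=np.array([640.1,165.3]); Y=np.array([.155,.988]); X=np.array([.988,-.155])
def dock(p): q=np.asarray(p)[...,:2]-C; return np.stack([q@X,q@Y],-1)
def tool():
    o=manip.get_obs(); w,x,y,z=o["orientation"]
    print("t",o["time_s"],"tcp dock",dock(o["ee_pos"]*1000).round(1),"z",o["ee_pos"][2].round(4),"F dock",(o["ft_force"][:2]@X).round(1),(o["ft_force"][:2]@Y).round(1),o["ft_force"][2].round(1),"toolY deg",(2*np.degrees(np.arctan2(y,x))-90).round(2),"q",np.round([w,x,y,z],3),"gap",o["finger_gap"])
E
python3 - <<'E'
from h import *
tool()
im=cv2.imread("pics/top0.png")
cv2.imwrite("pics/z0.png",cv2.resize(im[180:310,205:365],None,fx=4.6,fy=4.6,interpolation=0))
f,cx,cy,R,t,_=cam("top")
hsv=cv2.cvtColor(im,cv2.COLOR_BGR2HSV)
wm=((im.min(2)>160)*255).astype(np.uint8)
c=big(wm,(212,190,250,252)); r=rect(c,.030); print(dock(cv2.boxPoints((tuple(r[0]),(r[1],r[2]),r[3]))))
E
```

```text
t 1.1 tcp dock [-163.7 -125.7] z 0.1509 F dock 0.7 1.7 -0.2 toolY deg 81.13 q [-0.     0.077  0.997  0.   ] gap 0.04233248687529602
[[ 32.16869097   1.46484603]
 [ 32.14072777  34.99833431]
 [-69.31256575  34.91355441]
 [-69.28460255   1.38006613]]
```

View pics/z0.png

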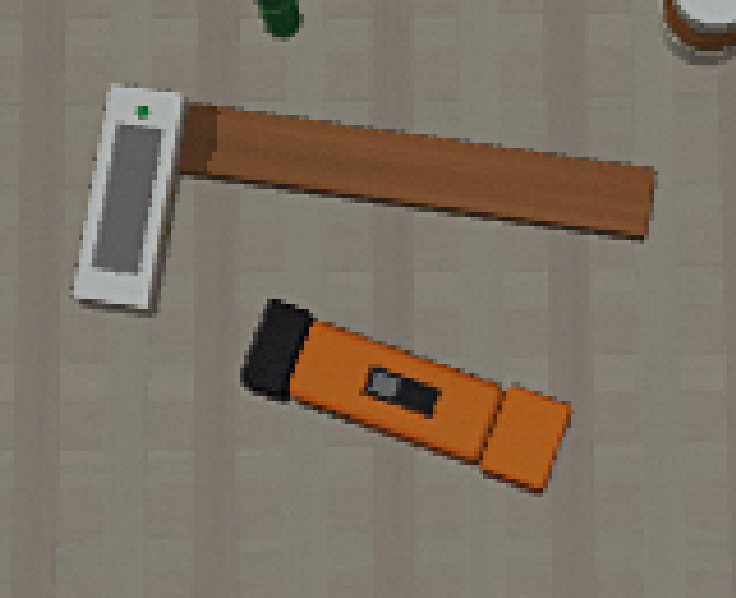

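The crop confirms the layout: the block's face sits at the rail's left end, with the black tail towards it. Next I lower behind the long side and push towards the rail.

Emit:
{"api": "play_rows", "payload": {"commands": [0, 0, 0, 0, 0, 0.05, 0.5, 0, 0, 0, 0, 0, 0.1, 0.5, 0, 0, 0, 0, 0, 0.143, 0.5, 0, 0, 0, -0.01, 0, 0.143, 0.5, 0, 0, 0, -0.02, 0, 0.143, 0.5, 0, 0, 0, -0.03, 0, 0.143, 0.5, 0, 0, 0, -0.04, 0, 0.143, 0.5, 0, 0, 0, -0.05, 0, 0.143, 0.5]}}

```text
time_s: 2.1
ee_pos: [0.5085, 0.0605, 0.0088]
orientation: [0.0, 0.077, 0.997, 0.0]
ft_force: [-3.3, 0.4, 1.3]
finger_gap: 0.0431
grip_force: 1.3
```

Emit:
{"api": "play_rows", "payload": {"commands": [0, 0, 0, -0.007, 0, 0, 0.5, 0, 0, 0, -0.014, 0, 0, 0.5, 0, 0, 0, -0.021, 0, 0, 0.5, 0, 0, 0, -0.028, 0, 0, 0.5, 0, 0, 0, -0.035, 0, 0, 0.5, 0, 0, 0, -0.04, 0, 0, 0.5, 0, 0, 0, -0.044, 0, 0, 0.5, 0, 0, 0, -0.046, 0, 0, 0.5]}}

```text
time_s: 3.1
ee_pos: [0.5533, 0.0535, 0.0083]
orientation: [-0.0, 0.077, 0.997, 0.0]
ft_force: [-3.2, 0.7, 2.7]
finger_gap: 0.043
grip_force: 1.5
```

```bash
cat > look.py <<'E'
import sys
from h import *
tool()
im,d=shot("top",sys.argv[1]); hsv=cv2.cvtColor(im,cv2.COLOR_BGR2HSV)
org=cv2.inRange(hsv,(5,180,120),(18,255,255)); org[300:]=0
c=big(org,(210,190,400,300)); r=rect(c,.034); print("orange centre",dock(r[0]).round(1),r[1:3],"axis vs dock y",round(r[3]-81.1,2))
print("orange extents dock", dock(r[4]).min(0).round(1),dock(r[4]).max(0).round(1))
cv2.imwrite("pics/%s.png"%sys.argv[1],cv2.resize(im[160:320,190:400],None,fx=3.6,fy=3.6))
E
python3 look.py a1
```

```text
t 3.1 tcp dock [ -68.4 -123.9] z 0.0083 F dock -3.3 0.2 2.7 toolY deg 81.14 q [-0.     0.077  0.997  0.   ] gap 0.042980030508599346
orange centre [  27.5 -213.7] (0.0, 0.0) axis vs dock y -81.1
orange extents dock [  27.5 -213.7] [  27.5 -213.7]
```

View pics/a1.png

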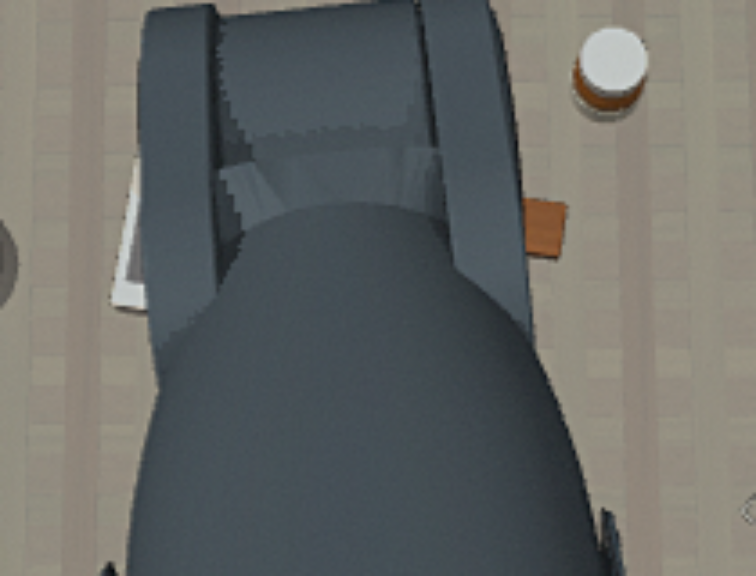

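The arm hides the flashlight in the top view, so I'll use the side camera after pushing a bit further.

Emit:
{"api": "play_rows", "payload": {"commands": [0, 0, 0, -0.003, 0, 0, 0.5, 0, 0, 0, -0.006, 0, 0, 0.5, 0, 0, 0, -0.009, 0, 0, 0.5, 0, 0, 0, -0.011, 0, 0, 0.5, 0, 0, 0, -0.011, 0, 0, 0.5, 0, 0, 0, 0.01, 0, 0, 0.5, 0, 0, 0, 0.03, 0, 0, 0, 0, 0, 0, 0.03, 0, -0.05, 0]}}

```text
time_s: 4.15
ee_pos: [0.5196, 0.058, 0.0561]
orientation: [-0.003, 0.077, 0.997, -0.001]
ft_force: [1.4, 0.1, 0.8]
finger_gap: 0.0071
grip_force: 0.0
```

Run:
```python
from h import *
tool(); im,d=shot("side","s1"); cv2.imwrite("pics/s1.png",cv2.resize(im[170:330,220:420],None,fx=3.6,fy=3.6))
f,cx,cy,R,t,_=cam("side")
hsv=cv2.cvtColor(im,cv2.COLOR_BGR2HSV); c=big(cv2.inRange(hsv,(3,180,120),(18,255,255)),(225,190,380,300))
v,u=np.mgrid[0:480,0:640]; P=(np.dstack([(u-cx)/f*d,(v-cy)/f*d,d]).reshape(-1,3)-t)@R
m=np.zeros((480,640),np.uint8); cv2.drawContours(m,[c],-1,255,-1); m=cv2.erode(m,np.ones((3,3)))
Q=P[(m.ravel()>0)&(d.ravel()>0)]; T=Q[Q[:,2]>.033]; q=dock(T*1000); print(len(q),q.mean(0),q.min(0),q.max(0)); print(cv2.minAreaRect(q.astype(np.float32)))
```

```text
t 4.15 tcp dock [-102.4 -124.7] z 0.0561 F dock 1.4 0.3 0.8 toolY deg 81.16 q [-0.003  0.077  0.997 -0.001] gap 0.007116186747719242
548 [ -28.34606669 -140.56401724] [ -46.34579503 -195.64809285] [ -8.96710341 -73.88952322]
((-29.464941024780273, -134.60317993164062), (37.4817008972168, 121.1478042602539), 2.04606294631958)
```

View pics/s1.png

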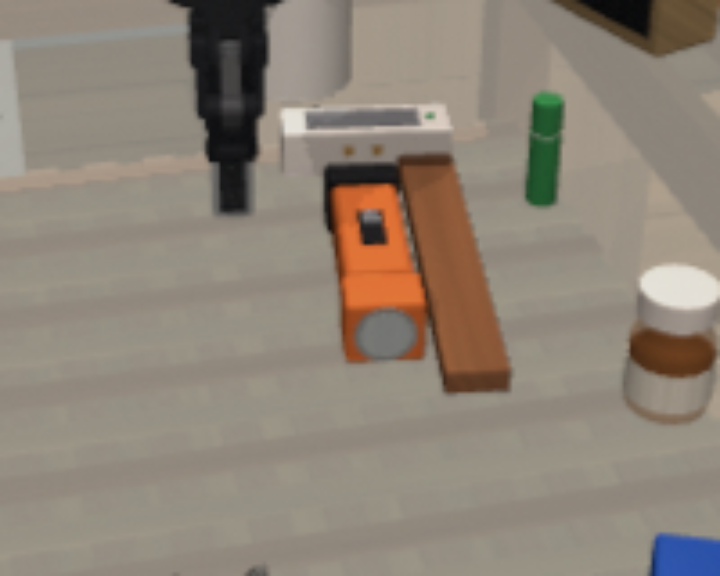

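The side view shows the flashlight parallel to the rail with a gap of about 7 mm, and its lens end at about (385,335) in the crop. Next I go round to the lens end with the fingers shut and push it towards the block.

Emit:
{"api": "play_rows", "payload": {"commands": [0, 0, 0, 0, -0.05, -0.02, 0, 0, 0, 0, 0, -0.108, -0.02, 0, 0, 0, 0, -0.035, -0.108, -0.02, 0, 0, 0, 0, -0.074, -0.108, -0.02, 0, 0, 0, 0, -0.074, -0.108, 0.02, 0, 0, 0, 0, -0.074, -0.108, 0.044, 0, 0, 0, 0, -0.074, -0.108, 0.044, 0, 0, 0, 0, -0.074, -0.1, 0.044, 0]}}

```text
time_s: 5.2
ee_pos: [0.582, -0.0522, 0.0155]
orientation: [0.001, 0.078, 0.997, -0.0]
ft_force: [-0.5, 0.2, -0.2]
finger_gap: -0.0003
grip_force: 0.0
```

```bash
python3 -c "
from h import *
tool()"
```

```text
t 5.2 tcp dock [ -23.7 -223.9] z 0.0155 F dock -0.6 0.1 -0.2 toolY deg 81.1 q [ 0.001  0.078  0.997 -0.   ] gap -0.00030860760402547636
```

Emit:
{"api": "play_rows", "payload": {"commands": [0, 0, 0, 0, 0.007, 0, 0, 0, 0, 0, 0.002, 0.014, 0, 0, 0, 0, 0, 0.002, 0.021, 0, 0, 0, 0, 0, 0.002, 0.028, 0, 0, 0, 0, 0, 0.002, 0.035, 0, 0, 0, 0, 0, 0.002, 0.042, 0, 0, 0, 0, 0, 0.002, 0.047, 0, 0, 0, 0, 0, 0.002, 0.05, 0, 0]}}

```text
time_s: 6.2
ee_pos: [0.587, -0.0021, 0.0143]
orientation: [-0.0, 0.077, 0.997, -0.0]
ft_force: [-0.9, -3.4, 2.3]
finger_gap: -0.0003
grip_force: 1.7
```

Run:
```python
from h import *
tool(); im,d=shot("side","s2"); cv2.imwrite("pics/s2.png",cv2.resize(im[170:330,220:420],None,fx=3.6,fy=3.6))
```

```text
t 6.2 tcp dock [ -26.6 -173.6] z 0.0143 F dock -0.3 -3.5 2.3 toolY deg 81.15 q [-0.     0.077  0.997 -0.   ] gap -0.000279947020109035
```

View pics/s2.png

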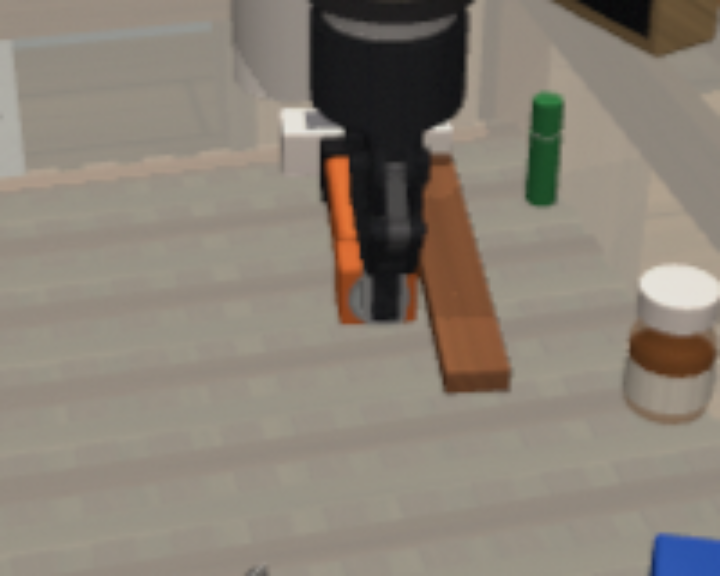

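The flashlight slides straight, with the finger centred on the lens at (385,300). I keep pushing, watching the force.

Emit:
{"api": "play_rows", "payload": {"commands": [0, 0, 0, 0, 0.002, 0, 0, 0, 0, 0, 0, 0.003, 0, 0, 0, 0, 0, 0, 0.004, 0, 0, 0, 0, 0, 0, 0.005, 0, 0, 0, 0, 0, 0, 0.006, 0, 0, 0, 0, 0, 0, 0.007, 0, 0, 0, 0, 0, 0, 0.008, 0, 0, 0, 0, 0, 0, 0.009, 0, 0]}}

```text
time_s: 7.25
ee_pos: [0.5883, 0.0066, 0.0143]
orientation: [-0.0, 0.077, 0.997, 0.0]
ft_force: [0.0, -1.9, -0.2]
finger_gap: 0.0001
grip_force: 0.8
```

Emit:
{"api": "play_rows", "payload": {"commands": [0, 0, 0, 0, 0.001, 0, 0, 0, 0, 0, 0, 0.0015, 0, 0, 0, 0, 0, 0, 0.002, 0, 0, 0, 0, 0, 0, 0.0025, 0, 0, 0, 0, 0, 0, 0.003, 0, 0, 0, 0, 0, 0, 0.003, 0, 0, 0, 0, 0, 0, 0.003, 0, 0, 0, 0, 0, 0, 0.003, 0, 0]}}

```text
time_s: 8.25
ee_pos: [0.5887, 0.0093, 0.0143]
orientation: [-0.0, 0.077, 0.997, -0.0]
ft_force: [-1.0, -5.1, 0.9]
finger_gap: 0.0001
grip_force: 2.6
```

Emit:
{"api": "play_rows", "payload": {"commands": [0, 0, 0, 0, 0.0005, 0, 0, 0, 0, 0, 0, 0.001, 0, 0, 0, 0, 0, 0, 0.0015, 0, 0, 0, 0, 0, 0, 0.002, 0, 0, 0, 0, 0, 0, 0.002, 0, 0, 0, 0, 0, 0, 0.002, 0, 0, 0, 0, 0, 0, 0.002, 0, 0, 0, 0, 0, 0, 0.002, 0, 0]}}

```text
time_s: 9.25
ee_pos: [0.5887, 0.0095, 0.0143]
orientation: [-0.0, 0.078, 0.997, -0.002]
ft_force: [-3.7, -18.6, 2.0]
finger_gap: 0.0002
grip_force: 9.3
```

It's seated on the block, with force rising to 18.6 N and no motion. I back off and go to the long side for the final push.

Emit:
{"api": "play_rows", "payload": {"commands": [0, 0, 0, 0, -0.015, 0, 0, 0, 0, 0, 0, -0.02, -0.05, 0, 0, 0, 0, 0.03, -0.02, -0.08, 0, 0, 0, 0, 0.06, 0.03, -0.08, 0.3, 0, 0, 0, 0.06, 0.083, -0.08, 0.5, 0, 0, 0, 0.06, 0.083, -0.04, 0.5, 0, 0, 0, 0.06, 0.083, 0.006, 0.5, 0, 0, 0, 0.06, 0.083, 0.006, 0.5]}}

```text
time_s: 10.25
ee_pos: [0.5402, 0.1024, 0.006]
orientation: [-0.003, 0.077, 0.997, -0.0]
ft_force: [-0.5, 0.6, 0.4]
finger_gap: 0.0426
grip_force: 0.0
```

Run:
```python
from h import *
tool(); im,d=shot("side","s3"); cv2.imwrite("pics/s3.png",cv2.resize(im[170:330,220:420],None,fx=3.6,fy=3.6))
```

```text
t 10.25 tcp dock [-89.  -77.7] z 0.006 F dock -0.6 0.6 0.4 toolY deg 81.16 q [-0.003  0.077  0.997 -0.   ] gap 0.04261675468920573
```

View pics/s3.png

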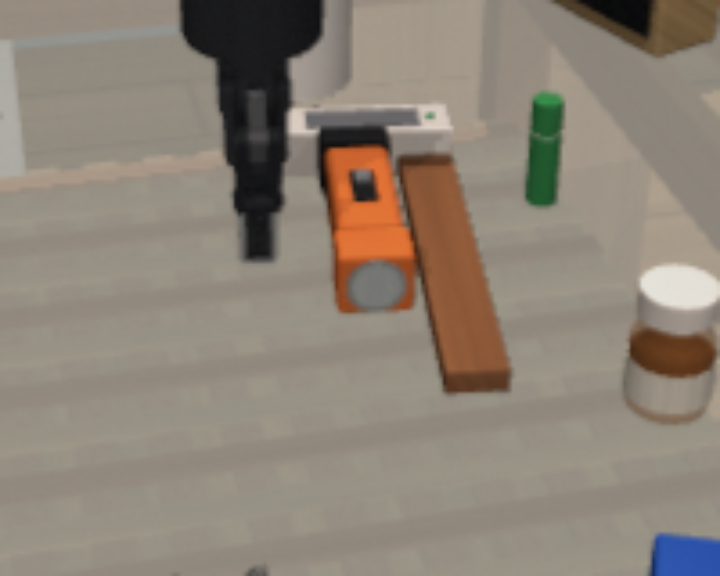

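The tail touches the block at (355,140), with a gap of about 8 mm left to the rail. Now the push in x.

Emit:
{"api": "play_rows", "payload": {"commands": [0, 0, 0, -0.006, 0, 0, 0.5, 0, 0, 0, -0.012, 0, 0, 0.5, 0, 0, 0, -0.018, 0, 0, 0.5, 0, 0, 0, -0.023, 0, 0, 0.5, 0, 0, 0, -0.027, 0, 0, 0.5, 0, 0, 0, -0.03, 0, 0, 0.5, 0, 0, 0, -0.032, 0, 0, 0.5, 0, 0, 0, -0.034, 0, 0, 0.5]}}

```text
time_s: 11.3
ee_pos: [0.5761, 0.0975, 0.0082]
orientation: [-0.0, 0.077, 0.997, -0.0]
ft_force: [-1.5, -0.3, 0.1]
finger_gap: 0.0429
grip_force: 0.8
```

Emit:
{"api": "play_rows", "payload": {"commands": [0, 0, 0, -0.0005, 0, 0, 0.5, 0, 0, 0, -0.001, 0, 0, 0.5, 0, 0, 0, -0.0015, 0, 0, 0.5, 0, 0, 0, -0.002, 0, 0, 0.5, 0, 0, 0, -0.0025, 0, 0, 0.5, 0, 0, 0, -0.003, 0, 0, 0.5, 0, 0, 0, -0.003, 0, 0, 0.5, 0, 0, 0, -0.003, 0, 0, 0.5]}}

```text
time_s: 12.3
ee_pos: [0.5776, 0.0973, 0.0081]
orientation: [-0.001, 0.077, 0.997, 0.0]
ft_force: [-10.8, 2.7, 8.3]
finger_gap: 0.0426
grip_force: 6.3
```

```bash
python3 -c "
from h import *
tool()"
```

```text
t 12.3 tcp dock [-51.2 -76.9] z 0.0081 F dock -11.1 1.0 8.3 toolY deg 81.15 q [-0.001  0.077  0.997  0.   ] gap 0.04263765426721096
```

Rail contact came at the predicted depth (-51 mm). Next I re-seat it along y from the lens end.

Emit:
{"api": "play_rows", "payload": {"commands": [0, 0, 0, 0.02, 0, 0, 0.5, 0, 0, 0, 0.02, 0, -0.05, 0.2, 0, 0, 0, 0.02, -0.05, -0.08, 0, 0, 0, 0, -0.01, -0.105, -0.08, 0, 0, 0, 0, -0.026, -0.105, -0.05, 0, 0, 0, 0, -0.026, -0.105, 0.006, 0, 0, 0, 0, -0.026, -0.103, 0.006, 0, 0, 0, 0, -0.026, -0.098, 0.006, 0]}}

```text
time_s: 13.3
ee_pos: [0.5899, -0.0039, 0.0023]
orientation: [0.0, 0.077, 0.997, -0.0]
ft_force: [-0.5, 0.3, -0.3]
finger_gap: 0.0
grip_force: 0.0
```

```bash
python3 -c "
from h import *
tool()"
```

```text
t 13.3 tcp dock [ -23.3 -174.9] z 0.0023 F dock -0.6 0.2 -0.3 toolY deg 81.12 q [ 0.     0.077  0.997 -0.   ] gap 1.8499362888433837e-07
```

Emit:
{"api": "play_rows", "payload": {"commands": [0, 0, 0, 0, 0, -0.01, 0, 0, 0, 0, 0, 0.004, -0.01, 0, 0, 0, 0, 0, 0.008, -0.01, 0, 0, 0, 0, 0, 0.011, -0.01, 0, 0, 0, 0, 0, 0.013, -0.01, 0, 0, 0, 0, 0, 0.014, -0.01, 0, 0, 0, 0, 0, 0.0145, -0.01, 0, 0, 0, 0, 0, 0.0145, -0.01, 0]}}

```text
time_s: 14.3
ee_pos: [0.5916, 0.0089, 0.0122]
orientation: [-0.0, 0.078, 0.997, -0.002]
ft_force: [-3.0, -11.8, 2.5]
finger_gap: 0.0002
grip_force: 6.4
```

Seated, so I retract clear and verify from above.

Emit:
{"api": "play_rows", "payload": {"commands": [0, 0, 0, 0, -0.02, 0, 0, 0, 0, 0, 0, -0.03, -0.06, 0, 0, 0, 0, 0, -0.06, -0.12, 0, 0, 0, 0, 0.06, -0.08, -0.15, 0, 0, 0, 0, 0.12, -0.12, -0.15, 0, 0, 0, 0, 0.17, -0.16, -0.15, 0, 0, 0, 0, 0.2, -0.2, -0.15, 0, 0, 0, 0, 0.22, -0.22, -0.15, 0]}}

```text
time_s: 15.3
ee_pos: [0.3383, -0.1743, 0.1624]
orientation: [0.0, 0.078, 0.997, -0.0]
ft_force: [1.5, 0.0, -0.1]
finger_gap: 0.0003
grip_force: 0.0
```

```bash
python3 look.py a2
python3 - <<'E'
from h import *
im,d=shot("side","s4"); a=cv2.imread("pics/a2.png"); a=cv2.resize(a,(400,305)); s=cv2.resize(im[170:330,220:420],(400,305),interpolation=2)
cv2.imwrite("pics/fin.png",np.hstack([a,s]))
E
```

```text
t 15.3 tcp dock [-245.5 -382.3] z 0.1624 F dock 1.5 0.2 -0.1 toolY deg 81.06 q [ 0.     0.078  0.997 -0.   ] gap 0.0002859619776629645
orange centre [-21.1 -85.9] (125.90916442871094, 40.61198806762695) axis vs dock y 0.01
orange extents dock [ -41.4 -148.9] [ -0.8 -23. ]
```

View pics/fin.png

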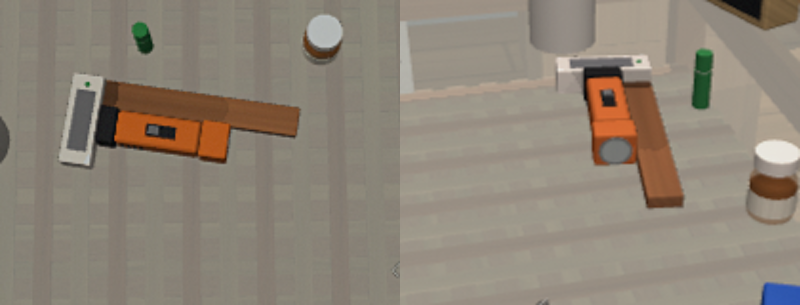

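The flashlight is flush to the rail (angle error 0.01°, x = -21.1 mm). Its tail is on the block at (100,125) in the left panel, with the lens pointing away. The arm is clear.

```bash
python3 -c "
from station import manip
print(manip.finish_job())"
```

```text
the job is handed in; nothing more can be done
None
```

The orange flashlight is home and the job is handed in at about 15 s: flush along the rail, tail against the charging block, lens pointing away, pushed only; nothing else was touched.

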